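# Open the safety cap of the white-spirit jug

## Robot

A 7-joint arm with a two-finger parallel gripper is mounted at the origin on the work surface. World frame = base frame: x ahead of the robot, y to its left, z up, the work surface at z = 0. Lengths are in m, angles in rad, forces in N, time in s.
With the tool pointing down it reaches from about 0.4 to 0.85 m from the base axis. Payload 4.5 kg.
Tool frame: the origin (TCP) lies at the very end of the fingers, on their centre line; the grasp point (between the pads) lies 19 mm behind it; z points along the fingers, y is the line along which they close (so a half turn about z gives the same grasp; the last joint's range is limited). The gripper opens to 88 mm and grips with 3 to 60 N. Pads are 18 mm wide; open, the fingers measure 123 mm over their backs; the gripper's body (75 mm by 187 mm) begins 45 mm behind the grasp point.
Start: joints at [1.347, 0.689, -0.195, 1.565, 0.157, 0.902, -0.215], TCP at [0.159, -0.604, 0.239] pointing down, gripper open.
Joint ranges: [-3.01, 3.01], [-0.46, 2.08], [-1.47, 1.51], [0.13, 2.56], [-1, 4.14], [0.04, 2.09], [-2.66, 2.66]. Speed limits (rad/s): [2.57, 2.57, 3.14, 3.14, 3.14, 3.14, 3.14].

## Interface

Orientations are given as a unit quaternion [x, y, z, w].
In Python, from plant import r, eyes, nets gives the robot as it stands.
- The arm moves only by the shell command python3 -m pendant 'ROWS' [FORCE]. ROWS is JSON, a list of rows, each an object of numbers: "claw": the opening, from 0 (shut) to 1 (fully open); "dx", "dy", "dz": the shift along the world's x, y, z in mm; "twist": the turn about the world's z in rad. In form: [{"claw": .., "dx": .., "dy": .., "dz": .., "twist": ..}, ...]. A call has 1 to 8 rows; each row is the pose to reach, as a shift and turn from the pose commanded when the call began; what a row does not reach only later rows make up. A row lasts 1/10 s, in which the tool goes at most 50 mm and 8.59 degrees, less where a joint would pass 70% of its speed; a pose out of reach is approached as far as the arm can. A call with a gripper value outside its range is refused whole. The fingers move at their own pace and stop on an object; FORCE is the grip in N (left out, the last holds). Time passes only in rows, so rows that repeat a pose let the fingers close. It gives the time, the measured TCP pose, the force, the opening and the grip force at its end, in the units of the state.
- r.get_state(): the state, without advancing time (a new reading comes with each control period).
- eyes.snapshot(name): name is "side" or "top" or "wrist"; returns (picture, depth): 384x512x3 uint8, blue, green, red; 384x512 float32, m along the optical axis (not along the pixel's ray), 0 where there is no reading.
- eyes.camera_info(name): a dict with "K" (3x3 intrinsics, pixels), "world_to_cam" (4x4, takes a point from world to camera coordinates); the wrist camera has in their place "T_tool_cam" (4x4, takes a point from camera to tool coordinates, whose origin is the TCP and whose axes are the flange's). Camera axes: x right, y down, z forward; pixel columns grow to the right and rows downward; lengths in m; the calibration is good to about 2 mm. A picture is of the moment at which its call begins: read the wrist's pose just before it. camera_info takes no time and is no camera call.
- r.finish_job(): hands the job in; it is judged then, once.
Trained networks look in the newest picture that a camera, given by its name, has taken for a name from the list of things; names that differ only in an ending like _2 or _b are one class to them, and where a whole thing is asked for, a point or a joint stands for the part that bears it (a point fixed in the world has none). Each returns a list of dicts, best first, with "confidence" (0 to 1); they miss things now and then, are a little off and sometimes report something else, mostly with a low value. They report only what shows in the picture. A call takes as long as a camera call.
- nets.spot_in(camera, query): "box" ([left, top, width, height] as shares, 0 to 1, of the picture: columns of its width, rows of its height, round what is visible of it).
- nets.place_of(camera, query): "position" ([column, row] as shares, 0 to 1, of the picture: columns of its width, rows of its height: a listed point, or the origin of a listed thing).
The state is a dict: "clock": time; "q": joint angles; "qd": joint speeds; "joint_torque": joint torques, N m; "tool_pos": TCP position; "eef_rot": TCP orientation; "contact_force": force on the tool from outside, world axes, zero at the start; "moment": the same for the moment, N m; "opening": opening from 0.0 (shut) to 1.0 (fully open); "finger_force": force on a finger pad.
Only numpy, scipy, OpenCV 4.12 (cv2) and the standard library are available. Lean on these libraries where they do the work, as an engineer would, in place of code of your own. Each camera call takes 0.05 s, during which the arm holds its last target. There are 200 camera calls.

## Task

Open the blue jug of white spirit: press its red safety cap down firmly and, keeping it pressed, turn it anticlockwise until it comes free, then lift it off and set it down gently in the steel tray, flat and top side up, clear of the brush. Leave both jugs standing in their wooden caddy and everything else where it is.

Things in the scene. Friction and masses are not known exactly. Their poses are not given: they have to be found in the camera images.
- jug: Blue square plastic jug, 112 x 112 mm, loose, about 1.8 kg, in one bay of the caddy (which bay varies); origin at the centre of its underside, z up, handle on its -x side reaching 96 mm from the centre between 42 and 122 mm up. Neck on its axis, rim at 192 mm; shoulder top at 150 mm, neck foot of 27 mm radius up to 164 mm.
- cap: Red ribbed push-and-turn cap on the blue jug, 60 mm diameter (62 over the ribs), 35 mm tall, 75 g, loose; origin at the centre of its open underside, z up through its closed top. Shut, its origin is 176 mm above the jug's origin, on the jug's axis, cap and jug at the same yaw within 4 degrees (play). Not pressed, or turned clockwise, it stays locked.
- cap_grip (a point): Point on the cap's axis 18 mm above its underside, the height to grip its sides (14 to 25 mm up is good). Pressed down 6 to 9 mm, the cap turns anticlockwise seen from above, with up to 0.3 N m; it lifts off freely once it has turned 52 to 70 degrees from shut, and meets an end stop at 70. Past the first 25 degrees pressing may cease.
- liner (a joint): Spring disc inside the cap, resting on the jug's rim: how far the cap is pressed down, in m, 0 when shut, up to 0.009 (bottom stop), -0.0015 when the cap is off. About 6 N starts it down, 11 N gives the 5 mm that just clears the locking notches, 15 N the full 9 mm.
- caddy: Wooden jug caddy screwed to the bench, 141 mm (x) by 270 mm (y), two bays side by side along y with centres at y = +64.5 and -64.5 mm, walls 40 mm high, floor 9 mm thick; origin at the centre of its underside. The jugs have 2.5 mm of play all round.
- other_jug: Cream jug of the same shape and size with a grey screw cap (top 204 mm above its origin), in the other bay; origin at the centre of its underside. To be left alone.
- tray: Open stainless steel tray, 180 mm (x) by 250 mm (y), 18 mm high, walls and floor 3 mm thick, loose, 0.7 kg, flat on the bench; origin at the centre of its underside. The brush lies in it along the tray's x at about y = +80 mm; the part with y below +45 mm is free.
- brush: Flat paint brush with red handle, 150 mm long (along its x), 42 mm wide, 20 mm thick, lying in the tray; origin at the middle of its underside. To be left alone.
- tub: Blue plastic tub with a white lid, 140 mm diameter, 117 mm tall, at the right; origin under its centre. To be left alone.
- offcuts: Two glued pine offcuts, 210 mm long, 44 mm high, near the left front; origin under the centre. To be left alone.
- rib_tool: Wooden modelling tool, 175 mm long, 8 mm thick, near the right front; origin under its middle. To be left alone.
- bowl: Steel bowl, 124 mm across, 50 mm tall, behind the work; origin under its centre. To be left alone.
- jug_rim (a point): Centre of the rim of the blue jug's neck, 192 mm above the jug's origin (hidden in the cap at the start, 16 mm above the cap's underside).

How it is judged:
On the way, in this order (a step that is already met when the one before it is completed fails the run):
1. the cap has been pressed at least 4 mm down on the jug's neck (z of cap in the frame of jug below 0.172 m and horizontal distance between cap and jug_rim below 0.01 m), for 0.05 s.
2. the cap has been turned at least 45 degrees while on the neck (angle between the x axis of cap and the x axis of jug, either way round above 0.785 rad and z of cap in the frame of jug below 0.19 m and horizontal distance between cap and jug_rim below 0.01 m), for 0.05 s.
At the end, for the whole second after the job is handed in: The red cap lies at rest flat on the tray's floor, top side up (within 7 degrees), wholly inside the tray and not touching the brush; both jugs stand upright (within 3 degrees) on the floor of the caddy (x of cap in the frame of tray between -0.062 and 0.062 m and y of cap in the frame of tray between -0.097 and 0.097 m and z of cap in the frame of tray below 0.008 m and angle between cap's own z axis and vertical below 0.12 rad and linear speed of cap below 0.02 m/s and contact force between cap and brush below 0.05 N and horizontal distance between jug and caddy below 0.075 m and z of each of jug, other_jug in the frame of caddy below 0.014 m and angle between each of jug, other_jug's own z axis and vertical below 0.05 rad).
It fails at once if the cap is dropped or thrown: it moves faster than 0.7 m/s out of the fingers (a fall of about 25 mm) (linear speed of cap above 0.7 m/s and contact force between cap and the fingers below 0.05 N).
It fails at once if a jug is tipped more than 17 degrees or moved more than 30 mm (angle between any of jug, other_jug's own z axis and vertical above 0.3 rad or distance of any of jug, other_jug from where it was at the start of the episode above 0.03 m).
It fails at once if the tray, the brush, or another thing on the bench is moved more than 40 mm (distance of any of tray, brush, tub, offcuts, rib_tool, bowl from where it was at the start of the episode above 0.04 m).
It also fails if it takes over 45 s, if anything falls off the work surface, if the arm or the gripper's body presses on something with over 40 N, if the wrist force passes 120 N, or if a joint passes its speed limit or range.

## Working session

There is one attempt and no reset: what is moved stays moved. The work goes in short steps, Python scripts to look and compute and a shell command to move; the robot and the scene stay as the last step left them, time stands still between calls to the robot, and variables do not carry over. Pictures are saved under pics/ and viewed, at most 10 in all, crops included, and the job is handed in when it is done.

```bash
mkdir -p pics; ls
cat > h.py <<'E'
import numpy as np, cv2
from plant import r, eyes, nets
def px2w(cam, u, v, d):
    i=eyes.camera_info(cam); K=np.array(i["K"])
    p=np.array([(u-K[0,2])/K[0,0]*d,(v-K[1,2])/K[1,1]*d,d,1])
    return (np.linalg.inv(np.array(i["world_to_cam"]))@p)[:3]
def cloud(cam, depth):
    i=eyes.camera_info(cam); K=np.array(i["K"])
    v,u=np.mgrid[0:384,0:512]
    P=np.stack([(u-K[0,2])/K[0,0]*depth,(v-K[1,2])/K[1,1]*depth,depth,np.ones_like(depth)],-1)
    return (P@np.linalg.inv(np.array(i["world_to_cam"])).T)[...,:3]
E
python3 - <<'E'
from h import *
s=r.get_state(); print({k:np.round(v,3).tolist() for k,v in s.items()})
for c in("top","side"):
    im,d=eyes.snapshot(c); cv2.imwrite(f"pics/{c}0.png",im); np.save(f"{c}0.npy",d); P=cloud(c,d)
    for q in("cap","jug","other_jug","tray","brush","caddy"):
        for o in nets.spot_in(c,q)[:2]:
            b=np.array(o["box"])*[512,384,512,384]; u,v=b[0]+b[2]/2,b[1]+b[3]/2
            print(c,q,round(o["confidence"],2),b.round(),P[int(v),int(u)].round(3))
        for o in nets.place_of(c,q)[:1]: print("   place",round(o["confidence"],2),(np.array(o["position"])*[512,384]).round())
E
```

```text
pics
{'clock': 0.0, 'q': [1.347, 0.69, -0.194, 1.566, 0.157, 0.903, -0.215], 'qd': [-0.001, 0.0, 0.0, 0.0, 0.001, 0.001, -0.0], 'joint_torque': [-0.001, -52.756, -1.266, -15.342, -0.052, 0.007, 0.0], 'tool_pos': [0.159, -0.604, 0.238], 'eef_rot': [0.992, 0.129, -0.0, -0.001], 'contact_force': [0.604, 0.502, 0.145], 'moment': [0.011, 0.013, 0.02], 'finger_force': 0.0, 'opening': 1.002}
top cap 0.74 [125. 194.  24.  18.] [0.513 0.257 0.216]
   place 0.82 [134. 202.]
top jug 0.7 [121. 187.  48.  50.] [0.495 0.243 0.165]
top jug 0.69 [325. 245.   7.  46.] [ 0.262 -0.377  0.01 ]
   place 0.72 [145. 210.]
top other_jug 0.76 [158. 176.  45.  46.] [0.527 0.122 0.16 ]
   place 0.94 [184. 202.]
top tray 0.75 [242. 181.  78.  59.] [ 0.49  -0.225  0.008]
top tray 0.26 [251. 196.  16.  36.] [ 0.482 -0.142  0.024]
   place 0.88 [279. 211.]
top brush 0.84 [251. 195.  14.  38.] [ 0.482 -0.142  0.024]
   place 0.62 [255. 213.]
top caddy 0.56 [128. 176.  81.  59.] [0.514 0.169 0.143]
   place 0.85 [167. 207.]
side cap 0.79 [234. 117.  12.  17.] [0.52  0.232 0.222]
side cap 0.38 [215. 133.  27.  35.] [0.476 0.216 0.132]
   place 0.72 [242. 128.]
side jug 0.67 [216. 135.  32.  40.] [0.489 0.195 0.127]
   place 0.94 [238. 172.]
side other_jug 0.81 [225. 134.  47.  61.] [0.536 0.093 0.146]
   place 0.61 [254. 188.]
side tray 0.83 [207. 225.  78.  73.] [ 0.501 -0.234 -0.   ]
side tray 0.7 [236. 119.  12.  16.] [0.528 0.236 0.216]
   place 0.74 [243. 258.]
side brush 0.61 [214. 231.  52.  17.] [ 0.489 -0.158  0.023]
   place 0.88 [237. 241.]
side caddy 0.88 [217. 167.  59.  42.] [0.529 0.074 0.062]
   place 0.68 [247. 185.]
```

Run:
```python
from h import *
im=cv2.imread("pics/top0.png"); d=np.load("top0.npy"); P=cloud("top",d)
a=cv2.resize(im[160:260,100:340],None,fx=3.3,fy=3.3,interpolation=cv2.INTER_CUBIC)
ims=cv2.imread("pics/side0.png"); b=cv2.resize(ims[100:220,180:310],None,fx=2,fy=2)
cv2.imwrite("pics/v1.png",a); 
for c in("top","side"):
    I=cv2.imread(f"pics/{c}0.png").astype(int); P=cloud(c,np.load(f"{c}0.npy"))
    m=(I[...,2]>1.8*I[...,1])&(I[...,2]>1.8*I[...,0])&(I[...,2]>70)&(P[...,1]>.1)&(P[...,2]>.17)
    Q=P[m]; t=Q[Q[:,2]>np.percentile(Q[:,2],90)-.012]
    print(c,len(Q),"z90",np.percentile(Q[:,2],[50,90]).round(3),"bb",np.percentile(t,2,axis=0).round(3),np.percentile(t,98,axis=0).round(3),t.mean(0).round(3))
    (uv,wh,an)=cv2.minAreaRect(np.argwhere(m)[:,::-1].astype(np.float32)); print(uv,wh)
P=cloud("top",d)
# jug body shoulder orientation
for n,lo,hi in(("shoulders",.145,.18),):
    m=(P[...,2]>lo)&(P[...,2]<hi)&(P[...,1]>0)&(P[...,0]>.35)&(P[...,0]<.7)
    for nm,mm in(("blue",m&(im[...,0].astype(int)>im[...,2]+40)),("cream",m&(im[...,0].astype(int)<=im[...,2]+40)&(im[...,2]>120))):
        R=cv2.minAreaRect(P[mm][:,:2].astype(np.float32)); print(nm,mm.sum(),R,np.median(P[mm][:,2]))
m=(P[...,2]>.012)&(P[...,2]<.03)&(P[...,0]>.35)&(P[...,0]<.65)&(P[...,1]<-.08)&(P[...,1]>-.42)
print("tray",m.sum(),cv2.minAreaRect(P[m][:,:2].astype(np.float32)))
print(eyes.camera_info("top"))
```

```text
top 211 z90 [0.219 0.223] bb [0.493 0.233 0.214] [0.549 0.287 0.227] [0.52  0.259 0.219]
(134.5, 200.5) (17.0, 17.0)
side 188 z90 [0.212 0.221] bb [0.497 0.227 0.209] [0.548 0.289 0.222] [0.522 0.253 0.218]
(240.5, 126.5) (15.0, 15.0)
blue 107 ((0.5175808668136597, 0.2609376311302185), (0.08315400034189224, 0.08237431943416595), 13.381758689880371) 0.15089076264301626
cream 75 ((0.5320265293121338, 0.15241029858589172), (0.10130155086517334, 0.05444486439228058), 52.75505065917969) 0.14867476430232296
tray 552 ((0.5147234797477722, -0.22532933950424194), (0.2637747824192047, 0.28543877601623535), 18.90684700012207)
{'K': array([[442.15353887,   0.        , 252.12306392],
       [  0.        , 442.15353887, 199.06867598],
       [  0.        ,   0.        ,   1.        ]]), 'world_to_cam': array([[-8.24349587e-02, -9.96596185e-01,  7.22276433e-04,
        -7.99350338e-02],
       [-9.74136310e-01,  8.04241162e-02, -2.11164416e-01,
         5.37358780e-01],
       [ 2.10387563e-01, -1.81109256e-02, -9.77450289e-01,
         1.54628010e+00],
       [ 0.00000000e+00,  0.00000000e+00,  0.00000000e+00,
         1.00000000e+00]])}
```

View pics/v1.png

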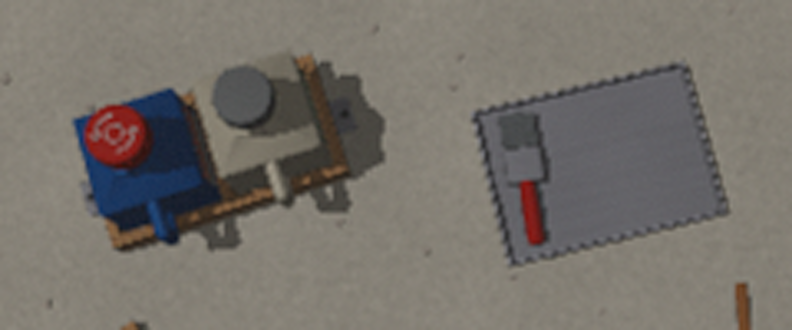

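View pics/side0.png

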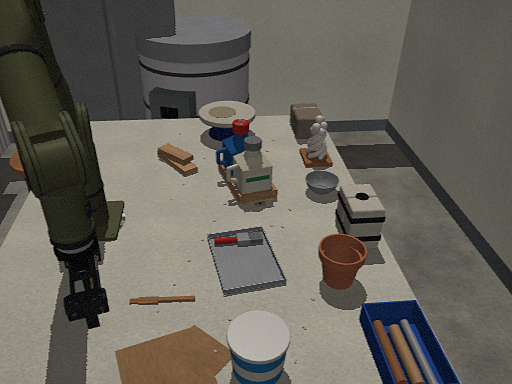

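```bash
python3 -m pendant '[{"claw":1,"dx":40,"dy":20,"dz":40},{"claw":1,"dx":80,"dy":40,"dz":80},{"claw":1,"dx":120,"dy":60,"dz":110},{"claw":1,"dx":160,"dy":85,"dz":120},{"claw":1,"dx":195,"dy":115,"dz":120},{"claw":1,"dx":225,"dy":150,"dz":120},{"claw":1,"dx":250,"dy":190,"dz":120},{"claw":1,"dx":270,"dy":230,"dz":120}]' 40
python3 -m pendant '[{"claw":1,"dx":20,"dy":45},{"claw":1,"dx":30,"dy":90},{"claw":1,"dx":35,"dy":135},{"claw":1,"dx":40,"dy":180},{"claw":1,"dx":40,"dy":225},{"claw":1,"dx":40,"dy":270},{"claw":1,"dx":40,"dy":315},{"claw":1,"dx":40,"dy":360}]'
python3 - <<'E'
from h import *
s=r.get_state(); print(np.round(s["q"],2),s["tool_pos"],s["eef_rot"])
P=cloud("top",np.load("top0.npy")); m=(abs(P[...,0]-.52)<.3)&(abs(P[...,1]-.26)<.3)&(P[...,2]>.1)
Q=P[m]; g=np.unique(np.c_[np.round(Q[:,:2]/.05)*.05],axis=0); print([(x.round(2).tolist(),Q[(abs(Q[:,:2]-x)<.026).all(1)][:,2].max().round(2)) for x in g])
I=cv2.imread("pics/top0.png"); P=cloud("top",np.load("top0.npy"))
for c in [(474,112),(685,64),(727,212),(511,264)]:
    u,v=c[0]/3.3+100,c[1]/3.3+160
    K=eyes.camera_info("top"); n=np.linalg.inv(K["world_to_cam"]); ray=n[:3,:3]@np.linalg.inv(K["K"])@[u,v,1]; o=n[:3,3]; print((o+ray*(.018-o[2])/ray[2]).round(3))
E
```

```text
[ 1.35  0.69 -0.19  1.57  0.16  0.9  -0.22] [ 0.1593918  -0.60436574  0.23874311] [9.91705095e-01 1.28534051e-01 3.23672286e-05 3.79548275e-05]
[([0.4, 0.5], np.float64(0.11)), ([0.4, 0.55], np.float64(0.11)), ([0.45, 0.1], np.float64(0.13)), ([0.45, 0.2], np.float64(0.13)), ([0.45, 0.25], np.float64(0.15)), ([0.45, 0.3], np.float64(0.15)), ([0.45, 0.5], np.float64(0.12)), ([0.45, 0.55], np.float64(0.12)), ([0.5, 0.05], np.float64(0.14)), ([0.5, 0.1], np.float64(0.22)), ([0.5, 0.15], np.float64(0.22)), ([0.5, 0.2], np.float64(0.16)), ([0.5, 0.25], np.float64(0.23)), ([0.5, 0.3], np.float64(0.23)), ([0.5, 0.5], np.float64(0.11)), ([0.5, 0.55], np.float64(0.11)), ([0.55, 0.05], np.float64(0.14)), ([0.55, 0.1], np.float64(0.22)), ([0.55, 0.15], np.float64(0.22)), ([0.55, 0.2], np.float64(0.15)), ([0.55, 0.25], np.float64(0.23)), ([0.55, 0.3], np.float64(0.23)), ([0.55, 0.5], np.float64(0.11)), ([0.55, 0.55], np.float64(0.11)), ([0.6, 0.1], np.float64(0.21)), ([0.6, 0.15], np.float64(0.22)), ([0.6, 0.2], np.float64(0.15)), ([0.6, 0.25], np.float64(0.14)), ([0.6, 0.55], np.float64(0.11)), ([0.8, 0.35], np.float64(0.17)), ([0.8, 0.4], np.float64(0.14)), ([0.8, 0.55], np.float64(0.11))]
[ 0.56  -0.095  0.018]
[ 0.596 -0.338  0.018]
[ 0.423 -0.366  0.018]
[ 0.384 -0.122  0.018]validation failed for argument at $[0]...
validation failed for argument at $[0]...
```

```bash
python3 -m pendant '[{"claw":1,"dx":35,"dy":20,"dz":30,"twist":0},{"claw":1,"dx":70,"dy":40,"dz":60,"twist":0},{"claw":1,"dx":105,"dy":60,"dz":85,"twist":0},{"claw":1,"dx":140,"dy":85,"dz":110,"twist":0},{"claw":1,"dx":175,"dy":115,"dz":120,"twist":0},{"claw":1,"dx":205,"dy":150,"dz":120,"twist":0},{"claw":1,"dx":230,"dy":190,"dz":120,"twist":0},{"claw":1,"dx":250,"dy":230,"dz":120,"twist":0}]' 40
python3 -m pendant '[{"claw":1,"dx":20,"dy":45,"dz":0,"twist":0},{"claw":1,"dx":35,"dy":90,"dz":0,"twist":0},{"claw":1,"dx":45,"dy":135,"dz":0,"twist":0},{"claw":1,"dx":50,"dy":180,"dz":0,"twist":0},{"claw":1,"dx":50,"dy":225,"dz":0,"twist":0},{"claw":1,"dx":50,"dy":270,"dz":0,"twist":0},{"claw":1,"dx":50,"dy":315,"dz":0,"twist":0},{"claw":1,"dx":50,"dy":360,"dz":0,"twist":0}]'
python3 - <<'E'
from h import *
s=r.get_state(); print(np.round(s["q"],2),s["tool_pos"],s["eef_rot"])
E
```

```text
clock: 2.1
tool_pos: [0.4109, -0.3724, 0.3589]
eef_rot: [0.992, 0.129, 0.001, 0.0]
contact_force: [0.7, 0.4, 0.1]
opening: 1.0
finger_force: 0.0
clock: 2.9
tool_pos: [0.4591, -0.0127, 0.359]
eef_rot: [0.992, 0.128, 0.0, 0.0]
contact_force: [1.0, -0.7, -0.5]
opening: 0.998
finger_force: 0.0
[ 0.15  0.33 -0.31  1.86  0.12  0.98 -1.52] [ 0.45910015 -0.01265245  0.35901283] [9.91716634e-01 1.28444473e-01 3.34118470e-04 1.52048369e-04]
```

```bash
python3 -m pendant '[{"claw":1,"dx":10,"dy":45,"dz":0,"twist":0},{"claw":1,"dx":20,"dy":90,"dz":0,"twist":0},{"claw":1,"dx":30,"dy":135,"dz":0,"twist":0},{"claw":1,"dx":40,"dy":180,"dz":0,"twist":0},{"claw":1,"dx":50,"dy":225,"dz":0,"twist":0},{"claw":1,"dx":61,"dy":271,"dz":0,"twist":0},{"claw":1,"dx":61,"dy":271,"dz":0,"twist":0},{"claw":1,"dx":61,"dy":271,"dz":0,"twist":0}]'
cat >> h.py <<'E'
from scipy.spatial.transform import Rotation as Ro
def wristcloud(name):
    s=r.get_state(); im,d=eyes.snapshot("wrist"); cv2.imwrite(f"pics/{name}.png",im)
    i=eyes.camera_info("wrist"); K=np.array(i["K"]); v,u=np.mgrid[0:384,0:512]
    P=np.stack([(u-K[0,2])/K[0,0]*d,(v-K[1,2])/K[1,1]*d,d,np.ones_like(d)],-1)@np.array(i["T_tool_cam"]).T
    return s,im,d,P[...,:3]@Ro.from_quat(s["eef_rot"]).as_matrix().T+s["tool_pos"]
E
python3 - <<'E'
from h import *
s,im,d,P=wristcloud("w1"); print(np.round(s["q"],2),s["tool_pos"]); print(eyes.camera_info("wrist"))
I=im.astype(int); m=(I[...,2]>1.8*I[...,1])&(I[...,2]>1.8*I[...,0])&(I[...,2]>60)&(d>0)&(P[...,2]>.17)
Q=P[m]; t=Q[Q[:,2]>np.percentile(Q[:,2],95)-.008]; print(len(Q),np.percentile(Q[:,2],[5,50,95]))
print(np.percentile(t,1,axis=0),np.percentile(t,99,axis=0),cv2.minEnclosingCircle(t[:,:2].astype(np.float32)))
im2,d2=eyes.snapshot("top"); P=cloud("top",d2); print(nets.place_of("wrist","cap_grip")[:1],nets.place_of("wrist","cap")[:1])
E
```

```text
clock: 3.7
tool_pos: [0.52, 0.2575, 0.3583]
eef_rot: [0.992, 0.13, -0.0, 0.0]
contact_force: [0.2, 0.0, -0.5]
opening: 0.999
finger_force: 0.0
[-0.34  0.52 -0.33  1.53  0.18  1.13 -2.02] [0.51999992 0.25749295 0.35829333]
{'K': array([[271.2458262 ,   0.        , 257.11347076],
       [  0.        , 271.2458262 , 193.04577226],
       [  0.        ,   0.        ,   1.        ]]), 'T_tool_cam': array([[ 4.24200872e-04, -9.59298483e-01, -2.82393769e-01,
         7.32760934e-02],
       [ 9.99999909e-01,  3.94033913e-04,  1.63617980e-04,
         4.85008966e-04],
       [-4.56857574e-05, -2.82393813e-01,  9.59298563e-01,
        -1.46087517e-01],
       [ 0.00000000e+00,  0.00000000e+00,  0.00000000e+00,
         1.00000000e+00]])}
1910 [0.2139007  0.22008814 0.22144782]
[0.49775306 0.23373586 0.21467221] [0.55340645 0.28896452 0.2220289 ] ((0.5254356861114502, 0.2610730826854706), 0.029958950355648994)
[{'position': [0.4939, 0.4664], 'confidence': 0.85}] [{'position': [0.4973, 0.4594], 'confidence': 0.88}]
```

View pics/w1.png

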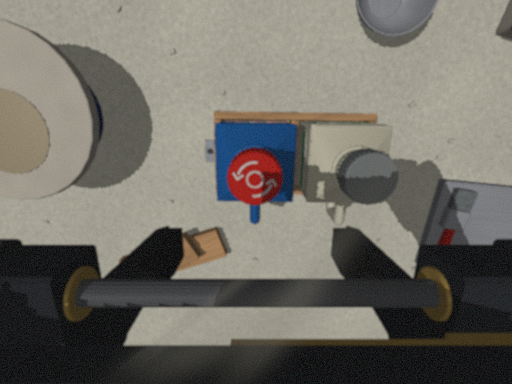

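```bash
python3 -m pendant '[{"claw":1,"dx":5,"dy":3.5,"dz":-40,"twist":0},{"claw":1,"dx":5,"dy":3.5,"dz":-80,"twist":0},{"claw":1,"dx":5,"dy":3.5,"dz":-120,"twist":0},{"claw":1,"dx":5,"dy":3.5,"dz":-150,"twist":0},{"claw":1,"dx":5,"dy":3.5,"dz":-165,"twist":0},{"claw":1,"dx":5,"dy":3.5,"dz":-173,"twist":0},{"claw":1,"dx":5,"dy":3.5,"dz":-173,"twist":0}]' 10
python3 - <<'E'
from h import *
s,im,d,P=wristcloud("w2"); print(np.round(s["q"],2),s["tool_pos"],s["contact_force"],s["moment"])
I=im.astype(int); m=(I[...,2]>1.8*I[...,1])&(I[...,2]>1.8*I[...,0])&(I[...,2]>60)&(d>0)&(P[...,2]>.17)
Q=P[m]; print(len(Q),Q.min(0),Q.max(0))
E
```

```text
clock: 4.6
tool_pos: [0.5253, 0.259, 0.1853]
eef_rot: [0.992, 0.128, -0.001, 0.0]
contact_force: [-0.4, 0.2, -0.1]
opening: 0.999
finger_force: 0.0
[-0.38  0.71 -0.28  1.74  0.27  0.73 -2.11] [0.52529544 0.25895264 0.18531974] [-0.42958615  0.18974201 -0.09113201] [ 0.0688713  -0.03653928  0.05496367]
7975 [0.49597158 0.23326488 0.17124945] [0.55531305 0.29092586 0.2670753 ]
```

View pics/w2.png

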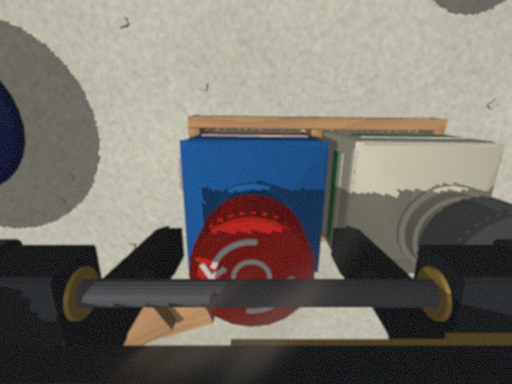

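The cap sits between the fingers (columns 190–313, finger tips at 182 and 332), so it is centred. Closing.

```bash
python3 -m pendant '[{"claw":0,"dx":0,"dy":0,"dz":0,"twist":0},{"claw":0,"dx":0,"dy":0,"dz":0,"twist":0},{"claw":0,"dx":0,"dy":0,"dz":0,"twist":0},{"claw":0,"dx":0,"dy":0,"dz":0,"twist":0},{"claw":0,"dx":0,"dy":0,"dz":0,"twist":0}]' 10
python3 -m pendant '[{"claw":0,"dx":0,"dy":0,"dz":0,"twist":0},{"claw":0,"dx":0,"dy":0,"dz":0,"twist":0},{"claw":0,"dx":0,"dy":0,"dz":-2,"twist":0},{"claw":0,"dx":0,"dy":0,"dz":-4,"twist":0},{"claw":0,"dx":0,"dy":0,"dz":-6,"twist":0},{"claw":0,"dx":0,"dy":0,"dz":-7,"twist":0},{"claw":0,"dx":0,"dy":0,"dz":-7,"twist":0}]' 50
```

```text
clock: 5.15
tool_pos: [0.5254, 0.2613, 0.1864]
eef_rot: [0.992, 0.129, 0.001, -0.001]
contact_force: [-0.4, 2.0, 2.9]
opening: 0.682
finger_force: 10.0
clock: 5.85
tool_pos: [0.5255, 0.2612, 0.18]
eef_rot: [0.992, 0.129, 0.001, -0.001]
contact_force: [-3.8, 1.9, 12.9]
opening: 0.676
finger_force: 50.0
```

```bash
python3 -m pendant '[{"claw":0,"dx":0,"dy":0,"dz":-1.5,"twist":0},{"claw":0,"dx":0,"dy":0,"dz":-1.5,"twist":0.07},{"claw":0,"dx":0,"dy":0,"dz":-1.5,"twist":0.15},{"claw":0,"dx":0,"dy":0,"dz":-1.5,"twist":0.25},{"claw":0,"dx":0,"dy":0,"dz":-1.5,"twist":0.35},{"claw":0,"dx":0,"dy":0,"dz":-1.5,"twist":0.35}]' 55
python3 - <<'E'
from h import *
s,im,d,P=wristcloud("w3"); print(np.round(s["q"],2),s["contact_force"],s["moment"])
E
```

```text
clock: 6.45
tool_pos: [0.5264, 0.2614, 0.179]
eef_rot: [0.954, 0.3, 0.002, -0.001]
contact_force: [-1.3, 2.3, 12.5]
opening: 0.674
finger_force: 55.0
[-0.32  0.73 -0.38  1.74  0.37  0.74 -1.85] [-1.34573685  2.29028143 12.54934082] [0.29113226 0.39282869 0.05851114]
```

View pics/w3.png

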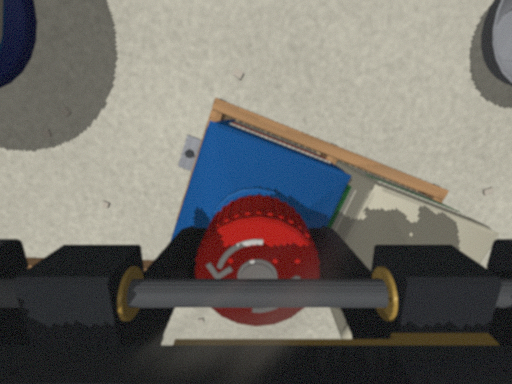

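The arrow marks stayed fixed relative to the fingers (arrowhead about (218,270)) while the jug turned in view, so the cap is turning with the grip. Continuing.

```bash
python3 -m pendant '[{"claw":0,"dx":0,"dy":0,"dz":0,"twist":0.12},{"claw":0,"dx":0,"dy":0,"dz":0,"twist":0.24},{"claw":0,"dx":0,"dy":0,"dz":0,"twist":0.36},{"claw":0,"dx":0,"dy":0,"dz":0,"twist":0.48},{"claw":0,"dx":0,"dy":0,"dz":0,"twist":0.60},{"claw":0,"dx":0,"dy":0,"dz":0,"twist":0.70},{"claw":0,"dx":0,"dy":0,"dz":0,"twist":0.73},{"claw":0,"dx":0,"dy":0,"dz":0,"twist":0.73}]'
python3 - <<'E'
from h import *
s,im,d,P=wristcloud("w4"); print(np.round(s["q"],2),s["contact_force"],s["moment"])
E
```

```text
clock: 7.3
tool_pos: [0.5261, 0.2621, 0.1791]
eef_rot: [0.784, 0.621, 0.002, -0.001]
contact_force: [-2.0, 2.2, 12.9]
opening: 0.674
finger_force: 55.0
[-0.21  0.77 -0.58  1.73  0.56  0.81 -1.29] [-1.9612548   2.17596563 12.86109676] [ 0.39918531  0.44078226 -0.00269684]
```

View pics/w4.png

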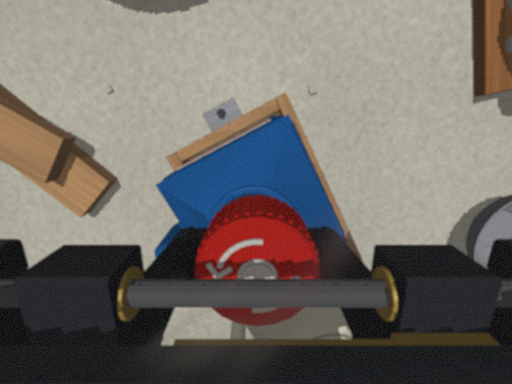

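The cap turned with the gripper (marks unchanged at (215,265)); the jug is still square in the caddy. Lifting slowly.

```bash
python3 -m pendant '[{"claw":0,"dx":0,"dy":0,"dz":4,"twist":0},{"claw":0,"dx":0,"dy":0,"dz":8,"twist":0},{"claw":0,"dx":0,"dy":0,"dz":12,"twist":0},{"claw":0,"dx":0,"dy":0,"dz":14,"twist":0}]'
```

```text
clock: 7.75
tool_pos: [0.5249, 0.2607, 0.1909]
eef_rot: [0.784, 0.62, 0.0, -0.001]
contact_force: [-0.9, 4.4, -2.3]
opening: 0.677
finger_force: 55.0
```

```bash
python3 -m pendant '[{"claw":0,"dx":0,"dy":0,"dz":8,"twist":0},{"claw":0,"dx":0,"dy":0,"dz":16,"twist":0},{"claw":0,"dx":0,"dy":0,"dz":30,"twist":0},{"claw":0,"dx":0,"dy":0,"dz":55,"twist":0},{"claw":0,"dx":0,"dy":0,"dz":80,"twist":0},{"claw":0,"dx":0,"dy":0,"dz":80,"twist":0}]'
python3 - <<'E'
from h import *
s,im,d,P=wristcloud("w5"); 
im2,_=eyes.snapshot("side"); cv2.imwrite("pics/v5.png",np.hstack([cv2.resize(im,(400,300)),cv2.resize(im2[80:230,150:350],(400,300))]))
E
```

```text
clock: 8.35
tool_pos: [0.5274, 0.2606, 0.2753]
eef_rot: [0.785, 0.619, 0.003, 0.001]
contact_force: [0.1, 0.1, -1.1]
opening: 0.675
finger_force: 55.0
```

View pics/v5.png

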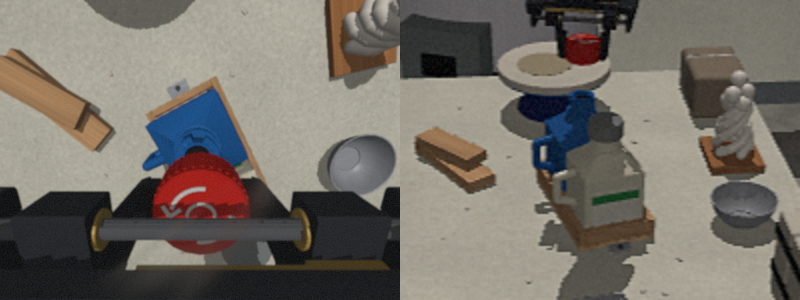

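The cap is off and upright in the fingers (right pane, (583,48)); the bare neck shows at (200,145) on the left and both jugs stand in the caddy. Moving to the tray.

```bash
python3 -m pendant '[{"claw":0,"dx":0,"dy":-15,"dz":10,"twist":-0.12},{"claw":0,"dx":0,"dy":-45,"dz":20,"twist":-0.24},{"claw":0,"dx":-5,"dy":-80,"dz":20,"twist":-0.36},{"claw":0,"dx":-10,"dy":-120,"dz":20,"twist":-0.48},{"claw":0,"dx":-15,"dy":-160,"dz":20,"twist":-0.60},{"claw":0,"dx":-20,"dy":-200,"dz":20,"twist":-0.72},{"claw":0,"dx":-25,"dy":-240,"dz":20,"twist":-0.84},{"claw":0,"dx":-30,"dy":-280,"dz":20,"twist":-0.96}]'
python3 -m pendant '[{"claw":0,"dx":0,"dy":-40,"dz":0,"twist":-0.1},{"claw":0,"dx":0,"dy":-80,"dz":0,"twist":-0.2},{"claw":0,"dx":0,"dy":-120,"dz":0,"twist":-0.2},{"claw":0,"dx":0,"dy":-160,"dz":0,"twist":-0.2},{"claw":0,"dx":0,"dy":-200,"dz":0,"twist":-0.2},{"claw":0,"dx":0,"dy":-230,"dz":0,"twist":-0.2},{"claw":0,"dx":0,"dy":-241,"dz":0,"twist":-0.2},{"claw":0,"dx":0,"dy":-241,"dz":0,"twist":-0.2}]'
python3 - <<'E'
from h import *
s,im,d,P=wristcloud("w6"); print(np.round(s["q"],2))
I,dd=eyes.snapshot("side"); P=cloud("side",dd); m=(abs(P[...,0]-.5)<.25)&(abs(P[...,1]+.26)<.25)&(P[...,2]>.05)&(P[...,2]<.2)
Q=P[m]; g=np.unique(np.round(Q[:,:2]/.05)*.05,axis=0); print([(x.round(2).tolist(),round(float(Q[(abs(Q[:,:2]-x)<.026).all(1)][:,2].max()),2)) for x in g])
cv2.imwrite("pics/v6.png",np.hstack([cv2.resize(im,(400,300)),cv2.resize(I[150:375,130:430],(400,300))]))
E
```

```text
clock: 9.25
tool_pos: [0.4939, -0.0222, 0.2902]
eef_rot: [0.983, 0.185, -0.001, 0.0]
contact_force: [0.7, 0.6, -1.4]
opening: 0.678
finger_force: 55.0
clock: 10.05
tool_pos: [0.4942, -0.2622, 0.2901]
eef_rot: [0.996, 0.087, -0.001, -0.0]
contact_force: [0.4, -0.2, -1.3]
opening: 0.678
finger_force: 55.0
[ 0.62  0.55 -0.35  1.69  0.23  0.94 -1.22]
[([0.7, -0.4], 0.12), ([0.7, -0.35], 0.12), ([0.7, -0.3], 0.12), ([0.75, -0.4], 0.12), ([0.75, -0.35], 0.07), ([0.75, -0.3], 0.12), ([0.75, -0.25], 0.12)]
```

View pics/v6.png

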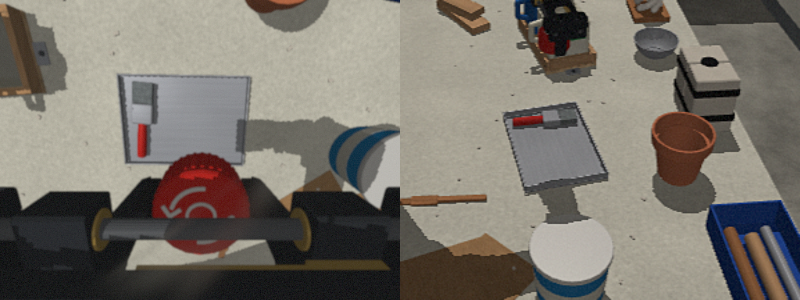

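Tray is empty below the cap (brush at the tray's left, tub about 190 mm right). Descending.

```bash
python3 -m pendant '[{"claw":0,"dx":1,"dy":1,"dz":-40,"twist":0},{"claw":0,"dx":1,"dy":1,"dz":-85,"twist":0},{"claw":0,"dx":1,"dy":1,"dz":-130,"twist":0},{"claw":0,"dx":1,"dy":1,"dz":-175,"twist":0},{"claw":0,"dx":1,"dy":1,"dz":-215,"twist":0},{"claw":0,"dx":1,"dy":1,"dz":-250,"twist":0},{"claw":0,"dx":1,"dy":1,"dz":-270,"twist":0},{"claw":0,"dx":1,"dy":1,"dz":-277,"twist":0}]'
python3 -m pendant '[{"claw":0,"dx":0,"dy":0,"dz":-1,"twist":0},{"claw":0,"dx":0,"dy":0,"dz":-2,"twist":0},{"claw":0,"dx":0,"dy":0,"dz":-3,"twist":0},{"claw":0,"dx":0,"dy":0,"dz":-4,"twist":0},{"claw":0,"dx":0,"dy":0,"dz":-4,"twist":0}]'
```

```text
clock: 10.95
tool_pos: [0.4959, -0.2565, 0.0124]
eef_rot: [0.996, 0.091, -0.001, -0.002]
contact_force: [-1.0, 0.3, -0.3]
opening: 0.673
finger_force: 55.0
clock: 11.45
tool_pos: [0.4967, -0.2601, 0.0109]
eef_rot: [0.996, 0.089, 0.0, 0.0]
contact_force: [0.2, -0.1, -0.4]
opening: 0.68
finger_force: 55.0
```

```bash
python3 -m pendant '[{"claw":0,"dx":0,"dy":0,"dz":-1,"twist":0},{"claw":0,"dx":0,"dy":0,"dz":-2,"twist":0},{"claw":0,"dx":0,"dy":0,"dz":-3,"twist":0},{"claw":0,"dx":0,"dy":0,"dz":-4,"twist":0},{"claw":0,"dx":0,"dy":0,"dz":-4,"twist":0}]'
```

```text
clock: 11.95
tool_pos: [0.4963, -0.2598, 0.006]
eef_rot: [0.996, 0.089, -0.0, -0.0]
contact_force: [-0.1, 0.1, -1.3]
opening: 0.676
finger_force: 55.0
```

```bash
python3 -m pendant '[{"claw":0,"dx":0,"dy":0,"dz":-0.7,"twist":0},{"claw":0,"dx":0,"dy":0,"dz":-1.4,"twist":0},{"claw":0,"dx":0,"dy":0,"dz":-1.4,"twist":0}]'
```

```text
clock: 12.25
tool_pos: [0.4964, -0.2598, 0.0048]
eef_rot: [0.996, 0.089, -0.0, 0.0]
contact_force: [0.2, 0.7, -1.2]
opening: 0.678
finger_force: 55.0
```

```bash
python3 -m pendant '[{"claw":0,"dx":0,"dy":0,"dz":-0.5,"twist":0},{"claw":0,"dx":0,"dy":0,"dz":-1,"twist":0},{"claw":0,"dx":0,"dy":0,"dz":-1,"twist":0}]' 15
```

```text
clock: 12.55
tool_pos: [0.4964, -0.2599, 0.0043]
eef_rot: [0.996, 0.089, 0.0, 0.0]
contact_force: [-0.1, 0.6, 4.6]
opening: 0.677
finger_force: 15.0
```

Contact with the tray floor (4.6 N). Releasing and rising.

```bash
python3 -m pendant '[{"claw":0,"dx":0,"dy":0,"dz":0,"twist":0},{"claw":0.8,"dx":0,"dy":0,"dz":0.5,"twist":0},{"claw":1,"dx":0,"dy":0,"dz":1,"twist":0},{"claw":1,"dx":0,"dy":0,"dz":1,"twist":0},{"claw":1,"dx":0,"dy":0,"dz":1,"twist":0},{"claw":1,"dx":0,"dy":0,"dz":1,"twist":0}]' 5
python3 -m pendant '[{"claw":1,"dx":0,"dy":0,"dz":10,"twist":0},{"claw":1,"dx":0,"dy":0,"dz":30,"twist":0},{"claw":1,"dx":0,"dy":0,"dz":60,"twist":0},{"claw":1,"dx":0,"dy":0,"dz":100,"twist":0},{"claw":1,"dx":0,"dy":0,"dz":145,"twist":0},{"claw":1,"dx":0,"dy":0,"dz":190,"twist":0},{"claw":1,"dx":0,"dy":0,"dz":200,"twist":0},{"claw":1,"dx":0,"dy":0,"dz":200,"twist":0}]'
python3 - <<'E'
from h import *
s,im,d,P=wristcloud("w7"); I,dd=eyes.snapshot("side")
R=im.astype(int); m=(R[...,2]>1.8*R[...,1])&(R[...,2]>1.8*R[...,0])&(R[...,2]>60)&(P[...,2]>.028)
Q=P[m]; print(len(Q),Q.min(0),Q.max(0)); t=Q[Q[:,2]>.034]; A=np.c_[t[:,:2],np.ones(len(t))]; print(np.linalg.lstsq(A,t[:,2],rcond=None)[0])
cv2.imwrite("pics/v7.png",np.hstack([cv2.resize(im,(400,300)),cv2.resize(I[100:325,130:430],(400,300))]))
E
```

```text
clock: 13.15
tool_pos: [0.4964, -0.2599, 0.0047]
eef_rot: [0.996, 0.089, -0.0, 0.0]
contact_force: [0.7, 0.3, 0.3]
opening: 0.996
finger_force: 0.0
clock: 13.95
tool_pos: [0.4973, -0.2604, 0.2071]
eef_rot: [0.996, 0.089, 0.002, 0.001]
contact_force: [0.3, -0.2, 0.4]
opening: 1.002
finger_force: 0.0
1503 [ 0.46717771 -0.28950664  0.02836502] [ 0.56892748 -0.23071998  0.35347066]
[ 0.55743799  0.15265173 -0.1974296 ]
```

View pics/v7.png

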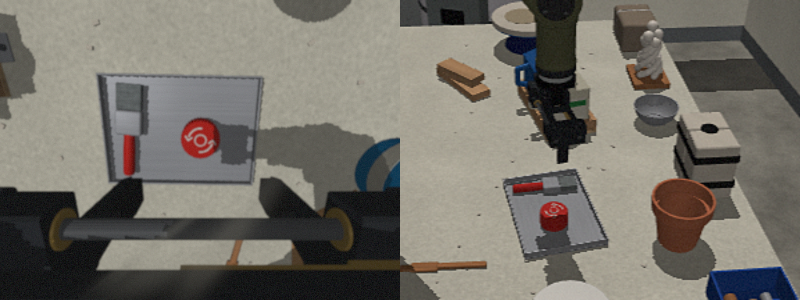

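The cap lies flat and top side up in the tray (left pane (200,138)), well clear of the brush at (128,130). Handing in.

```bash
python3 -c "
from plant import r
print(r.finish_job())"
```

```text
the job is handed in; nothing more can be done
None
```

I opened the blue jug and set its red cap flat, top side up, in the tray clear of the brush, then handed the job in about 14 s into the 45 s limit; no verdict was shown, and both jugs stood in the caddy when last clearly seen, just after the cap came off.

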